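# Put three mixed-up stock parts back in their own bins

### The job

The three parts in the stock bins have got mixed up: put the channel, the tube coupling and the junction box each into the bin whose ledge shows its sample, parking one of them on the empty rubber mat on the way. Slide the divider in the channel's bin back so that the channel lies flat in front of it (on the side away from the ledge); the channel lies open side up, the coupling stands upright and the junction box sits lid up. Leave the mug and the meter where they are.

Things in the scene. Friction and masses are not known exactly. Their poses are not given: they have to be found in the camera images.
- channel_mid (a point): loose steel U-shaped mounting channel, 150 mm long (x), 35 mm wide (y), 20 mm high (z), open side up, walls 3 mm, 0.22 kg. Point: its centre, half-way up. It starts lying flat and lengthwise in the coupling's bin
- coupling_mid (a point): loose plain steel tube coupling standing upright, outer diameter 40 mm, bore 31 mm, 55 mm high, axis z, 0.2 kg. Point: its centre, half-way up. It starts in the junction box's bin
- jbox_mid (a point): loose off-white plastic junction box, 80 mm long (x), 46 mm wide (y), 40 mm high (z), lid with four screws on top, 0.16 kg. Point: its centre, half-way up. It starts lengthwise in the channel's bin, on the -x side of the divider
- bin_channel_in (a point): one of three like blue open bins, fixed. Inside 215 mm (x) by 108 mm (y), walls and floor 4 mm, rim 45 mm above the bench. Point: centre of inner floor; x along the bin to its ledge. Ledge outside the +x end (52 mm long, top 24 mm above the bench) bears a fixed sample: a 36 mm offcut of the channel, across. Only this bin has a divider; the channel goes on its -x side
- bin_coupling_in (a point): one of three like blue open bins, fixed. Inside 215 mm (x) by 108 mm (y), walls and floor 4 mm, rim 45 mm above the bench. Point: centre of inner floor; x along the bin to its ledge. Ledge outside the +x end (52 mm long, top 24 mm above the bench) bears a fixed sample: a 12 mm high slice of the tube coupling. No divider
- bin_box_in (a point): one of three like blue open bins, fixed. Inside 215 mm (x) by 108 mm (y), walls and floor 4 mm, rim 45 mm above the bench. Point: centre of inner floor; x along the bin to its ledge. Ledge outside the +x end (52 mm long, top 24 mm above the bench) bears a fixed sample: a junction-box lid, 80 by 46 mm, lying across. No divider
- divider_tab (a point): top middle of the grip tab of the grey divider in the channel's bin. Tab 10 mm thick (bin x), 44 mm wide (y), 34 mm tall, top 79 mm above the bench; below it a 5 mm plate fills the bin's width. Slides along bin x only, about 2 N, stays where left. Its middle can stand from x = 0 to 75 mm in bin_channel_in's frame and starts at 2 to 18 mm: too little room for the channel
- mat_top (a point): free black rubber mat, 200 mm (x) by 130 mm (y), 3 mm thick, fixed to the bench, empty at the start. Point: centre of its top
- mug_mid (a point): bystander: white mug, 76 mm across, 90 mm high, standing at the left edge of the work. Point: its centre, half-way up
- meter_mid (a point): bystander: black hand-held meter, 160 by 75 by 35 mm, lying at the right edge of the work. Point: its centre, half-way up
Not all that is in view belongs to the job. Leave any blue or orange look-alike of the part that bears coupling_mid alone.

How it is judged:
By the outcome, as a careful person would: the job done as asked, in the order asked, and still so for the second after the job is handed in, with the robot touching nothing.
It also fails if it takes over 120 s, if anything falls off the work surface, if the arm or the gripper's body presses on something with over 40 N, if the wrist force passes 120 N, or if a joint passes its speed limit or range.

### The arm

A 6-joint arm with a two-finger parallel gripper is mounted at the origin on the work surface. World frame = base frame: x ahead of the robot, y to its left, z up, the work surface at z = 0. Lengths are in mm, angles in rad, forces in N, time in s.
With the tool pointing down it reaches from about 275 to 750 mm from the base axis. Payload 10.2 kg.
Tool frame: the origin (TCP) lies at the very end of the fingers, on their centre line; the grasp point (between the pads) lies 19 mm behind it; z points along the fingers, y is the line along which they close (so a half turn about z gives the same grasp; the last joint's range is limited). The gripper opens to 85 mm and grips with 20 to 120 N. Pads are 22 mm wide; open, the fingers measure 114 mm over their backs; the gripper's body (76 mm by 85 mm) begins 54 mm behind the grasp point. The pads swing forward as they close: fully open they stand 13 mm farther back than shut.
Start: joints at [1, 0.313, 1.498, -0, 1.331, -0.223], TCP at [178.949, 493.567, 231.294] pointing down, gripper open.
Joint ranges: [-2.94, 2.94], [-0.97, 2.17], [0.19, 2.56], [-1.23, 4.37], [0.02, 3.11], [-2.88, 2.88]. Speed limits (rad/s): [2.39, 2.39, 3.01, 3.14, 3.14, 3.14].

### API

Orientations are given as a unit quaternion [w, x, y, z].
In Python, from rig import ctrl, optics gives the robot as it stands. The module is installed in compiled form; this text tells all that it offers.
- The arm moves only by the shell command python3 -m handwheel 'ROWS' [FORCE]. ROWS is JSON, a list that holds one entry, the list of rows, each a list of 5 numbers: the gripper command: -1 is fully open, 1 is shut, values between are in proportion, then the shift along the world's x, y, z in units of 50 mm (1.0 is 50 mm), then the turn about the world's z in units of 8 degrees (1.0 is 8 degrees). In form: [[[gripper, tx, ty, tz, twist], ...]]. A call has 1 to 10 rows; each row shifts and turns the commanded pose from where the row before left it; what a row does not reach is not made up. A row lasts 1/10 s, in which the tool goes at most 50 mm and 8.59 degrees, less where a joint would pass 70% of its speed; a pose out of reach is approached as far as the arm can. A call is refused whole if a number of a shift passes 1 or a number of a turn 1, either way. A call with a gripper value outside its range is refused whole. The fingers move at their own pace and stop on an object; FORCE is the grip in N (left out, the last holds). Time passes only in rows, so rows that do not move let the fingers close. It gives the time, the measured TCP pose, the force, the opening and the grip force at its end, in the units of the state.
- ctrl.sense(): the state, without advancing time (a new reading comes with each control period).
- optics.capture(name): name is "side" or "top"; returns a dict with "img" (480x640x3 uint8, blue, green, red), "K" (3x3 intrinsics, pixels), "dist_coeffs" ([k1, k2, p1, p2, k3] as OpenCV has them; the pictures are not rectified), "R" (3x3) and "t" (3): a world point X has camera coordinates R X + t. Camera axes: x right, y down, z forward; pixel columns grow to the right and rows downward; lengths in mm; the calibration is good to about 2 mm. A picture is of the moment at which its call begins. There is no depth.
- ctrl.finish_job(): hands the job in; it is judged then, once.
The state is a dict: "time_s": time; "joints": joint angles; "dq": joint speeds; "tau": joint torques, N m; "eef_pos": TCP position; "ee_rot": TCP orientation; "force": force on the tool from outside, world axes, zero at the start; "wrist_torque": the same for the moment, N m; "grip_width": opening from 0.0 (shut) to 1.0 (fully open); "grip_force": force on a finger pad.
Only numpy, scipy, OpenCV 4.12 (cv2) and the standard library are available. Lean on these libraries where they do the work, as an engineer would, in place of code of your own. Each camera call takes 0.05 s, during which the arm holds its last target. There are 200 camera calls.

## Working session

There is one attempt and no reset: what is moved stays moved. The work goes in short steps, Python scripts to look and compute and a shell command to move; the robot and the scene stay as the last step left them, time stands still between calls to the robot, and variables do not carry over. Pictures are saved under pics/ and viewed, at most 14 in all, crops included, and the job is handed in when it is done.

```bash
mkdir -p pics
cat > h.py <<'E'
from rig import ctrl, optics
import cv2, numpy as np
def snap(n,f):
    c=optics.capture(n); cv2.imwrite('pics/'+f,c['img']); return c
def ray(c,uv,z):
    p=cv2.undistortPoints(np.array([[uv]],float),np.array(c['K']),np.array(c['dist_coeffs'])).ravel()
    R=np.array(c['R']);o=-R.T@np.array(c['t']).ravel();d=R.T@np.array([p[0],p[1],1.])
    return (o+d*(z-o[2])/d[2]).round(1)
E
python3 -c "
from h import *
import pickle
for n in ('top','side'):
    c=snap(n,n+'0.png'); pickle.dump(c,open(n+'0.pkl','wb'))
    print(n,-np.array(c['R']).T@np.array(c['t']).ravel())
s=ctrl.sense();print(s['eef_pos'],s['ee_rot'],s['force'],s['time_s'],s['grip_width'])
"
```

```text
top [ 262.81009145  -16.90166715 1168.24522349]
side [  -3.13163672 -922.94646619  916.38730066]
[178.81870091 493.37614457 230.79782735] [-2.16098037e-04  1.73017084e-01  9.84918653e-01 -5.37990453e-04] [ 0.01422574 -0.10908303  0.29260719] 0.1 0.9993197846357171
```

View pics/top0.png

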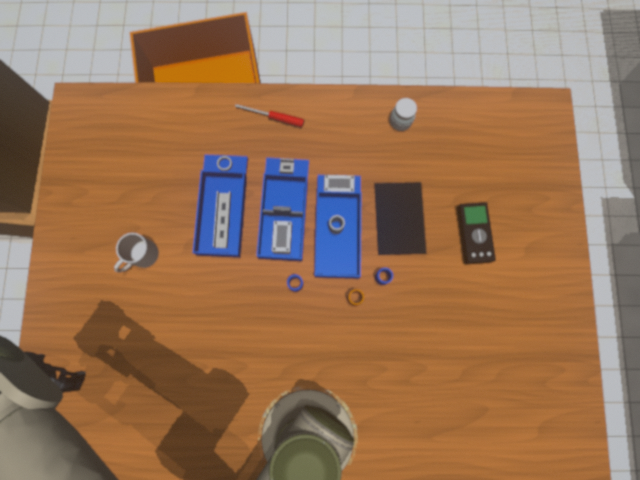

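View pics/side0.png

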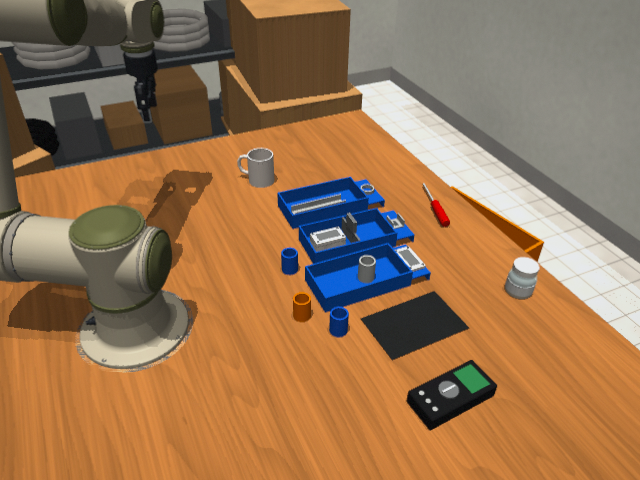

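Top view: bins left to right are coupling's (ring sample at (224,163), holds the channel at (222,220)), channel's (divider (283,211), box (282,237)) and box's (coupling at (337,223)); the mat is at (400,218). Next, an enlarged crop and masks.

```bash
cat > m.py <<'E'
from h import *
import pickle
c=pickle.load(open('top0.pkl','rb'));im=c['img']
cv2.imwrite('pics/crop0.png',cv2.resize(im[145:295,185:435],None,fx=3.2,fy=3.2,interpolation=cv2.INTER_CUBIC))
hsv=cv2.cvtColor(im,cv2.COLOR_BGR2HSV)
def rect(mask,z,lab,amin):
    for k in cv2.findContours(mask,cv2.RETR_EXTERNAL,cv2.CHAIN_APPROX_NONE)[0]:
        if cv2.contourArea(k)<amin: continue
        w=np.array([ray(c,p[0]+0.0,z)[:2] for p in k],np.float32)
        r=cv2.minAreaRect(w); print(lab,k.mean((0,1)).round(),np.round(r[0]),np.round(r[1]),round(r[2],1))
blue=cv2.inRange(hsv,(105,120,50),(130,255,255)); blue=cv2.morphologyEx(blue,cv2.MORPH_CLOSE,np.ones((3,3)))
rect(blue,35,'blue',50)
lite=cv2.inRange(hsv,(0,0,110),(180,70,255))
roi=np.zeros_like(lite);roi[150:280,195:365]=255
rect(lite&roi,40,'light z40',15)
rect(lite&roi,24,'light z24',15)
dark=cv2.inRange(hsv,(0,0,0),(180,255,60));r2=np.zeros_like(lite);r2[170:265,365:435]=255
rect(dark&r2,3,'mat',500)
E
python3 m.py
```

```text
blue [338. 224.] [527. -73.] [114. 267.] 88.7
blue [283. 206.] [573.  70.] [114. 268.] 87.0
blue [221. 203.] [581. 235.] [117. 267.] 87.9
light z40 [282. 237.] [494.  72.] [47. 84.] 88.0
light z40 [336. 223.] [533. -70.] [38. 38.] 63.4
light z40 [282. 208.] [570.  74.] [ 5. 39.] 0.6
light z40 [222. 219.] [539. 228.] [ 36. 148.] 89.1
light z40 [338. 181.] [641. -75.] [114.  46.] 89.0
light z40 [282. 162.] [690.  81.] [77. 42.] 86.9
light z40 [228. 159.] [703. 222.] [41. 65.] 50.9
light z24 [282. 237.] [497.  73.] [48. 85.] 88.0
light z24 [336. 223.] [536. -70.] [39. 39.] 63.9
light z24 [282. 208.] [575.  75.] [ 6. 40.] 0.5
light z24 [222. 219.] [543. 232.] [ 37. 150.] 89.1
light z24 [338. 181.] [646. -75.] [116.  47.] 89.0
light z24 [282. 162.] [696.  82.] [79. 42.] 86.8
light z24 [228. 159.] [710. 226.] [42. 66.] 50.8
mat [399. 217.] [ 557. -241.] [187. 118.] 1.8
```

```bash
sleep 0
```

```text
(no output)
```

View pics/crop0.png

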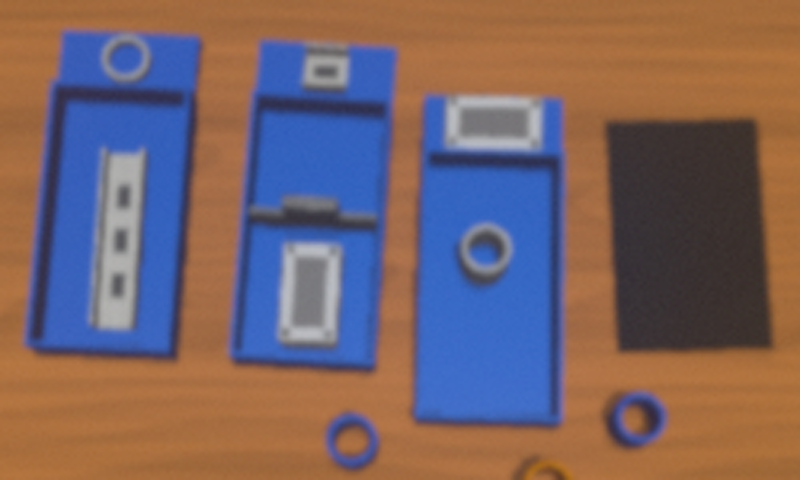

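```bash
cat > bins.py <<'E'
from h import *
import pickle
c=pickle.load(open('top0.pkl','rb'))
g=lambda x,y,z:ray(c,(185+(x+.5)/3.2-.5,145+(y+.5)/3.2-.5),z)[:2]
for n,NL,NR,FL,FR in (('coup',(28,345),(177,356),(52,85),(193,93)),('chan',(231,360),(375,369),(257,97),(388,105)),('box',(414,420),(561,424),(424,153),(563,158))):
    NL,NR,FL,FR=[g(*p,45) for p in (NL,NR,FL,FR)]
    ax=(FL+FR-NL-NR)/2; ay=(NL+FL-NR-FR)/2
    print(n,'ctr',(NL+NR+FL+FR)/4,'len',np.hypot(*ax),np.hypot(*ay),'yaw',np.degrees(np.arctan2(ax[1],ax[0])),np.degrees(np.arctan2(-ay[0],ay[1])))
print('coupling',g(486,251,59)); print('jbox',g(310,292,44)); print('tab',g(311,203,79)); 
print('chan ends',g(120,328,24),g(125,152,24))
print('mat',[g(*p,3) for p in ((607,122),(755,119),(772,349),(618,351))])
E
python3 bins.py
```

```text
coup ctr [554.975 232.9  ] len 218.70050868710842 118.2870766398426 yaw -1.2314141289278995 -3.2228197468275575
chan ctr [545.9    70.225] len 219.73919199815037 111.40108841479064 yaw -2.6736010000246346 -2.9844038550278764
box ctr [501.275 -73.45 ] len 218.59632316212452 114.72616310153494 yaw -1.17956797309797 -1.2236557705538136
coupling [527.  -69.1]
jbox [495.2  71.3]
tab [559.4  69.6]
chan ends [467.7 226.6] [616.7 230.1]
mat [array([ 654.4, -174.7]), array([ 658.8, -301.3]), array([ 459.8, -308.5]), array([ 456.8, -180.9])]
```

```bash
python3 -m handwheel '[[[-0.4,0.5,-0.8,0,0.25],[-0.4,0.5,-0.8,0,0.25],[-0.4,0.5,-0.8,0,0.25],[-0.4,0.5,-0.8,0,0.25],[-0.4,0.5,-0.8,0,0.25],[-0.4,0.5,-0.8,0,0.25],[-0.4,0.5,-0.8,0,0.25],[-0.4,0.5,-0.8,0,0.25],[-0.4,0.5,-0.8,0,0.25],[-0.4,0.5,-0.8,0,0]]]' 60; python3 -m handwheel '[[[-0.4,0.5,-0.8,0,0],[-0.4,0.5,-0.8,0,0],[-0.4,0.5,-0.8,0,0],[-0.4,0.5,-0.8,0,0],[-0.4,0,0,0,0],[-0.4,0,0,0,0],[-0.4,0,0,0,0]]]'; python3 -c "
from h import *
s=ctrl.sense();print(s['eef_pos'],s['ee_rot'],s['grip_width'],s['joints'])"
```

```text
time_s: 1.1
eef_pos: [429.5, 91.7, 231.2]
ee_rot: [-0.0, 0.016, 1.0, 0.0]
force: [0.7, 1.7, -0.4]
grip_width: 0.702
grip_force: 0.0
time_s: 1.8
eef_pos: [528.5, -65.5, 231.2]
ee_rot: [-0.0, 0.016, 1.0, 0.0]
force: [-0.3, 0.4, -0.3]
grip_width: 0.699
grip_force: 0.0
[528.48712232 -65.53783261 231.17947565] [-2.98774343e-04  1.63877624e-02  9.99865651e-01  1.76583301e-04] 0.6986044103978039 [-3.43613917e-01  3.29949780e-01  1.47468799e+00  1.46323969e-04
  1.33763424e+00 -1.88166711e+00]
```

```bash
python3 -m handwheel '[[[-0.4,-0.03,-0.07,-0.5,0.08],[-0.4,0,0,-0.7,0],[-0.4,0,0,-0.8,0],[-0.4,0,0,-0.8,0],[-0.4,0,0,0,0],[-0.4,0,0,0,0]]]'; python3 -c "
from h import *
c=snap('side','s1.png');im=c['img'];d=snap('top','t1.png')['img']
cv2.imwrite('pics/c1.png',np.hstack([cv2.resize(im[200:320,280:420],(420,360)),cv2.resize(d[150:290,270:410],(360,360))]))"
```

```text
time_s: 2.4
eef_pos: [527.7, -69.3, 92.6]
ee_rot: [0.0, 0.011, 1.0, -0.0]
force: [0.2, -0.6, 1.1]
grip_width: 0.702
grip_force: 0.0
```

View pics/c1.png

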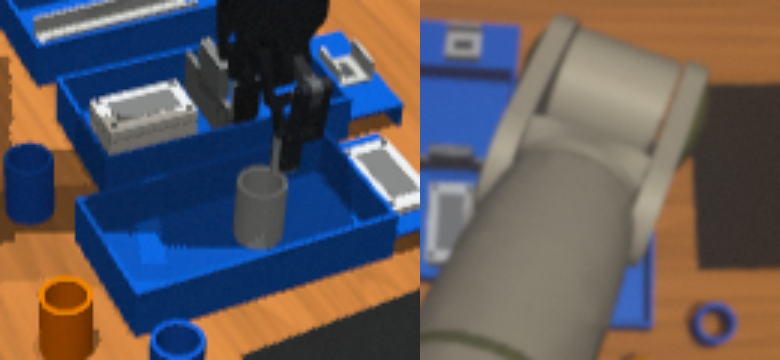

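Side view: the fingertips at about (360,238) and (376,255) straddle above the coupling rim centre at (367,261). I'll check this with projection.

```bash
cat >> h.py <<'E'
def proj(c,X):
    return cv2.projectPoints(np.array([X],float),cv2.Rodrigues(np.array(c['R']))[0],np.array(c['t'],float),np.array(c['K']),np.array(c['dist_coeffs']))[0].ravel().round(1)
E
python3 -c "
from h import *
import pickle
c=pickle.load(open('side0.pkl','rb'))
print(ray(c,(367.3,261),59),proj(c,(527.7,-69.3,98)),proj(c,(527.7,-39.3,98)),proj(c,(527.7,-99.3,98)))"
```

```text
[529.5 -71.2  59. ] [367.4 247.8] [361.2 240.3] [373.8 255.5]
```

```bash
python3 -m handwheel '[[[-0.4,0,-0.02,-0.5,0],[-0.4,0,0,-0.5,0],[-0.4,0,0,-0.3,0],[-0.4,0,0,0,0],[0.4,0,0,0,0],[0.4,0,0,0,0],[0.4,0,0,0,0],[0.4,0,0,0,0],[0.4,0,0,0,0],[0.4,0,0,0,0]]]' 60;  python3 -m handwheel '[[[0.4,0,0,0.4,0],[0.4,0,0,0.8,0],[0.4,0,0,0.8,0],[0.4,0,0,0,0],[0.4,0,0,0,0]]]'
```

```text
time_s: 3.5
eef_pos: [528.6, -71.1, 28.6]
ee_rot: [0.002, 0.011, 1.0, -0.001]
force: [-0.5, 2.6, 6.5]
grip_width: 0.451
grip_force: 60.1
time_s: 4.0
eef_pos: [527.7, -71.0, 127.4]
ee_rot: [0.001, 0.011, 1.0, -0.0]
force: [-0.1, -0.5, -2.4]
grip_width: 0.451
grip_force: 60.8
```

```bash
python3 -m handwheel '[[[0.4,0.15,-0.6,0,0],[0.4,0.15,-0.7,0,0],[0.4,0.15,-0.7,0,0],[0.4,0.15,-0.7,0,0],[0.4,0,-0.7,0,0],[0.4,0,0,-0.8,0],[0.4,0,0,-0.7,0],[0.4,0,0,-0.3,0],[0.4,0,0,-0.13,0],[0.4,0,0,0,0]]]';  python3 -m handwheel '[[[0.4,0,0,-0.05,0],[0.4,0,0,0,0],[-0.4,0,0,0,0],[-0.4,0,0,0,0],[-0.4,0,0,0,0],[-0.4,0,0,0,0]]]';python3 -m handwheel '[[[-0.4,0,0,0.4,0],[-0.4,0,0,0.8,0],[-0.4,0,0,0.8,0],[-0.4,0,0,0,0]]]'
```

```text
time_s: 5.0
eef_pos: [557.6, -240.8, 29.9]
ee_rot: [-0.0, 0.011, 1.0, 0.0]
force: [-0.1, 0.2, -1.5]
grip_width: 0.451
grip_force: 61.0
time_s: 5.6
eef_pos: [557.6, -241.0, 27.6]
ee_rot: [0.0, 0.011, 1.0, -0.0]
force: [-0.1, -0.2, -0.1]
grip_width: 0.702
grip_force: 0.0
time_s: 6.0
eef_pos: [559.6, -242.3, 133.1]
ee_rot: [0.004, 0.011, 1.0, -0.003]
force: [-0.3, -0.0, 0.2]
grip_width: 0.701
grip_force: 0.0
```

```bash
python3 -m handwheel '[[[-0.5,-0.18,0.9,0,-0.15],[-0.5,-0.18,0.9,0,0],[-0.5,-0.18,0.9,0,0],[-0.5,-0.18,0.9,0,0],[-0.5,-0.18,0.9,0,0],[-0.5,-0.18,0.9,0,0],[-0.5,-0.18,0.86,0,0],[-0.5,0,0,-0.4,0],[-0.5,0,0,0,0],[-0.5,0,0,0,0]]]'; python3 -c "
from h import *
import pickle
c=pickle.load(open('side0.pkl','rb'))
for z,n in ((44,'jbox'),(24,'chan')): pass
c=snap('side','s2.png');im=c['img']
cv2.imwrite('pics/c2.png',cv2.resize(im[170:350,270:480],(700,600),interpolation=cv2.INTER_CUBIC))
print(ray(c,(0,0),0)[:0]); print([proj(c,(495,71+d,z)) for d,z in ((0,44),(30,115),(-30,115))])"
```

```text
time_s: 7.0
eef_pos: [494.5, 71.7, 107.3]
ee_rot: [-0.0, 0.022, 1.0, -0.0]
force: [-0.6, -0.9, 0.1]
grip_width: 0.75
grip_force: 0.0
[]
[array([327.5, 235.3]), array([322.9, 205.7]), array([333.6, 219. ])]
```

View pics/c2.png

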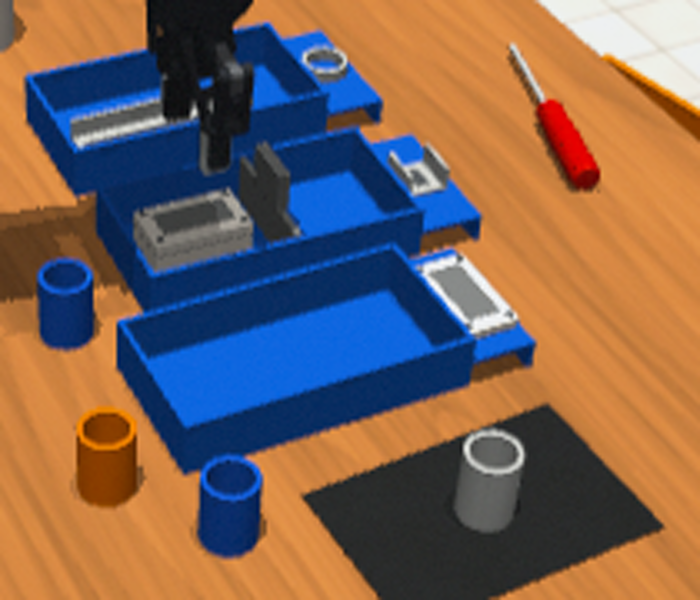

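The coupling stands on the mat at (416,310), and the lid centre at (327,234.5) matches the projected estimate. Descending on the box.

```bash
python3 -m handwheel '[[[-0.5,0,0,-0.6,-0.05],[-0.5,0,0,-0.6,0],[-0.5,0,0,-0.4,0],[-0.5,0,0,-0.2,0],[-0.5,0,0,0,0],[0.3,0,0,0,0],[0.3,0,0,0,0],[0.3,0,0,0,0],[0.3,0,0,0,0],[0.3,0,0,0,0]]]' 50;  python3 -m handwheel '[[[0.3,0,0,0.3,0],[0.3,0,0,0.6,0],[0.3,0,0,0.7,0],[0.3,0,0,0.4,0],[0.3,0,0,0,0],[0.3,0,0,0,0]]]'
```

```text
time_s: 8.05
eef_pos: [495.4, 71.8, 18.7]
ee_rot: [0.001, 0.025, 1.0, -0.0]
force: [-0.6, -1.0, 7.6]
grip_width: 0.53
grip_force: 52.7
time_s: 8.65
eef_pos: [494.2, 72.1, 117.0]
ee_rot: [-0.0, 0.025, 1.0, 0.0]
force: [-0.8, -0.0, -2.7]
grip_width: 0.529
grip_force: 51.7
```

```bash
python3 -m handwheel '[[[0.3,0.04,-0.7,0,0.2],[0.3,0.05,-0.8,0,0],[0.3,0.05,-0.8,0,0],[0.3,0,-0.6,0,0],[0.3,0,0,0,0],[0.3,0,0,-0.7,0],[0.3,0,0,-0.7,0],[0.3,0,0,-0.4,0],[0.3,0,0,-0.13,0],[0.3,0,0,0,0]]]';  python3 -m handwheel '[[[0.3,0,0,-0.04,0],[0.3,0,0,0,0],[-0.4,0,0,0,0],[-0.4,0,0,0,0],[-0.4,0,0,0,0],[-0.4,0,0,0,0]]]';python3 -m handwheel '[[[-0.4,0,0,0.4,0],[-0.4,0,0,0.8,0],[-0.4,0,0,0.8,0],[-0.4,0,0,0,0]]]'
```

```text
time_s: 9.65
eef_pos: [500.6, -72.1, 20.0]
ee_rot: [-0.001, 0.011, 1.0, 0.001]
force: [0.3, -0.4, -1.5]
grip_width: 0.529
grip_force: 52.0
time_s: 10.25
eef_pos: [501.5, -73.0, 18.9]
ee_rot: [0.0, 0.011, 1.0, -0.0]
force: [0.3, -0.4, -0.1]
grip_width: 0.701
grip_force: 0.0
time_s: 10.65
eef_pos: [503.8, -73.7, 123.5]
ee_rot: [0.004, 0.011, 1.0, -0.002]
force: [-0.3, -0.2, -0.7]
grip_width: 0.697
grip_force: 0.0
```

```bash
python3 -m handwheel '[[[1,0.08,0.7,0,-0.2],[1,0.08,0.8,0,0],[1,0.08,0.8,0,0],[1,0.08,0.6,0,0],[1,0,0,0,0],[1,0,0,-0.6,0],[1,0,0,-0.5,0],[1,0,0,-0.3,0],[1,0,0,0,0],[1,0,0,0,0]]]';  python3 -m handwheel '[[[1,0.3,-0.01,0,0],[1,0.2,-0.01,0,0],[1,0.2,-0.01,0,0],[1,0.2,-0.01,0,0],[1,0.2,-0.01,0,0],[1,0.2,-0.01,0,0],[1,0.2,-0.01,0,0],[1,0.1,-0.01,0,0],[1,0,0,0,0],[1,0,0,0,0]]]'
```

```text
time_s: 11.65
eef_pos: [517.5, 71.6, 48.9]
ee_rot: [-0.0, 0.025, 1.0, -0.0]
force: [-1.1, -0.6, 0.2]
grip_width: 0.004
grip_force: 0.0
time_s: 12.65
eef_pos: [597.5, 67.9, 49.1]
ee_rot: [0.0, 0.025, 1.0, -0.0]
force: [-0.2, 0.5, 0.4]
grip_width: 0.002
grip_force: 0.0
```

```bash
python3 -m handwheel '[[[1,-0.3,0,0,0],[-0.2,-0.3,0,0.6,0],[-0.2,-0.3,0.6,0.6,0],[-0.2,-0.2,0.8,0.4,0],[-0.2,0,0.8,0,0],[-0.2,0,0.8,0,0],[-0.2,0,0.2,0,0.1],[-0.2,0,0,0,0],[-0.2,0,0,0,0]]]';  python3 -c "
from h import *
c=snap('side','s3.png');im=c['img']
cv2.imwrite('pics/c3.png',cv2.resize(im[150:330,260:470],(700,600),interpolation=cv2.INTER_CUBIC))
for X in ((542,228,24),(467.7,226.6,24),(616.7,230.1,24)): print(((proj(c,X)-(260,150))*3.333).round())"
```

```text
time_s: 13.55
eef_pos: [542.4, 227.1, 128.7]
ee_rot: [-0.0, 0.019, 1.0, -0.0]
force: [-0.5, 0.2, -0.4]
grip_width: 0.598
grip_force: 0.0
[193. 182.]
[111. 204.]
[273. 160.]
```

View pics/c3.png

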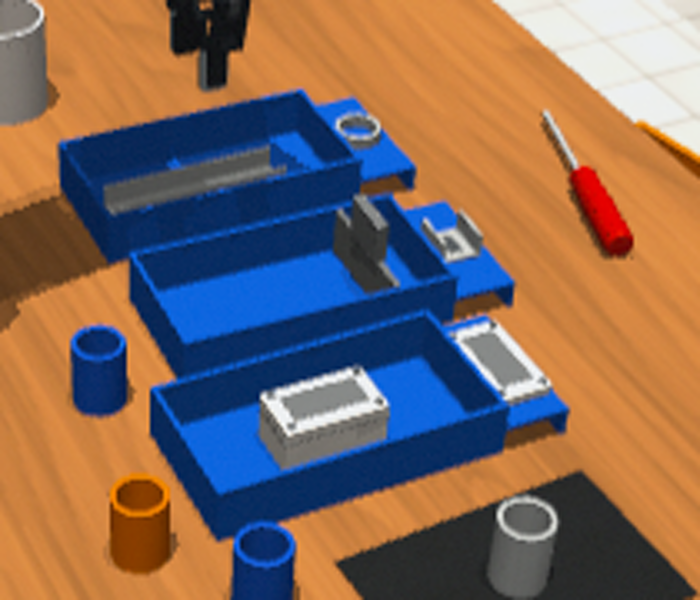

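```bash
python3 -c "
from h import *
import pickle
c=pickle.load(open('side0.pkl','rb'))
r=lambda x,y,z:ray(c,(260+x/3.333,150+y/3.333),z)
print(r(104,188,24),r(272,147,24),r(285,168,24),'tab',r(370,206,79))
t=pickle.load(open('top0.pkl','rb'));im=cv2.cvtColor(t['img'],cv2.COLOR_BGR2HSV)
m=cv2.inRange(im,(0,0,110),(180,70,255));m[:185]=0;m[255:]=0;m[:,:208]=0;m[:,236:]=0
for v in range(190,252,6):
    u=np.where(m[v])[0]; print(v,u.min(),u.max(),ray(t,(u.mean(),v),24)) if len(u) else 0
"
```

```text
[471.1 249.3  24. ] [624.2 247.3  24. ] [620.1 215.   24. ] tab [617.9  73.4  79. ]
196 217 230 [606.  230.1  24. ]
202 216 229 [589.4 232.   24. ]
208 216 229 [573.  231.5  24. ]
214 216 228 [556.6 231.6  24. ]
220 215 228 [540.3 232.5  24. ]
226 215 228 [524.1 231.2  24. ]
232 214 227 [508.  233.4  24. ]
238 214 227 [492.  232.2  24. ]
244 213 226 [476. 234.  24.]
```

```bash
python3 -m handwheel '[[[-0.2,0.02,0.09,-0.7,0.13],[-0.2,0,0,-0.7,0],[-0.2,0,0,-0.6,0],[-0.2,0,0,-0.3,0],[-0.2,0,0,-0.1,0],[-0.2,0,0,0,0],[0.5,0,0,0,0],[0.5,0,0,0,0],[0.5,0,0,0,0],[0.5,0,0,0,0]]]' 60;  python3 -m handwheel '[[[0.5,0,0,0,0],[0.5,0,0,0,0],[0.5,0,0,0.2,0],[0.5,0,0,0.4,0],[0.5,0,0,0.6,0],[0.5,0,0,0.6,0],[0.5,0,0,0.3,0],[0.5,0,0,0,0],[0.5,0,0,0,0]]]'; python3 -c "
from h import *
c=snap('side','s4.png');im=c['img']
cv2.imwrite('pics/c4.png',cv2.resize(im[110:290,260:470],(700,600),interpolation=cv2.INTER_CUBIC))"
```

```text
time_s: 14.6
eef_pos: [544.6, 232.9, 10.8]
ee_rot: [0.002, 0.009, 1.0, 0.0]
force: [-1.0, -0.2, 5.9]
grip_width: 0.394
grip_force: 61.2
time_s: 15.5
eef_pos: [543.0, 232.5, 113.5]
ee_rot: [-0.0, 0.009, 1.0, -0.0]
force: [-0.1, -0.0, -3.9]
grip_width: 0.393
grip_force: 60.2
```

View pics/c4.png

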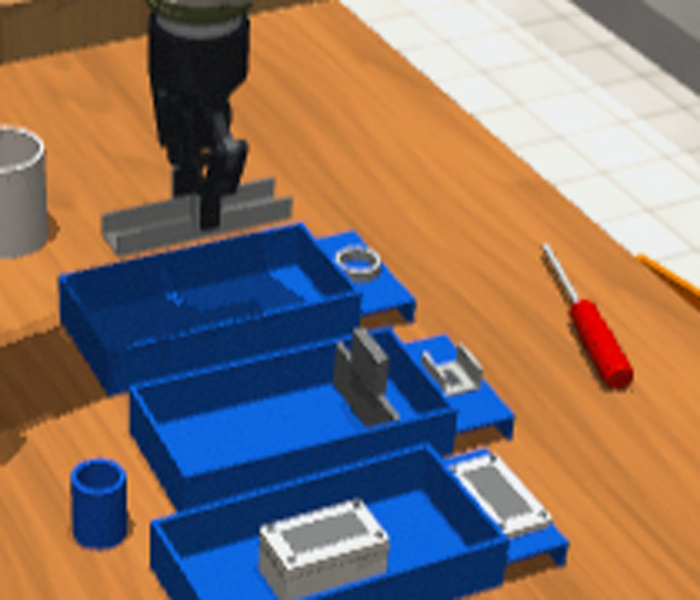

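The channel is held level and centred in the fingers at crop (208,205); the box sits lid up in its bin and the divider is at about bin x 72. Placing the channel.

```bash
python3 -m handwheel '[[[0.5,-0.08,-0.6,0,-0.1],[0.5,-0.08,-0.7,0,-0.15],[0.5,-0.08,-0.7,0,0],[0.5,-0.08,-0.7,0,0],[0.5,0,-0.53,0,0],[0.5,0,0,0,0],[0.5,0,0,-0.6,0],[0.5,0,0,-0.5,0],[0.5,0,0,0,0],[0.5,0,0,0,0]]]'
```

```text
time_s: 16.55
eef_pos: [527.4, 71.6, 58.8]
ee_rot: [-0.0, 0.026, 1.0, 0.0]
force: [0.7, 0.4, -2.3]
grip_width: 0.391
grip_force: 60.7
```

```bash
python3 -c "
from h import *
c=snap('side','s5.png');im=c['img']
cv2.imwrite('pics/c5.png',cv2.resize(im[150:330,260:470],(700,600),interpolation=cv2.INTER_CUBIC))"
```

```text
(no output)
```

View pics/c5.png

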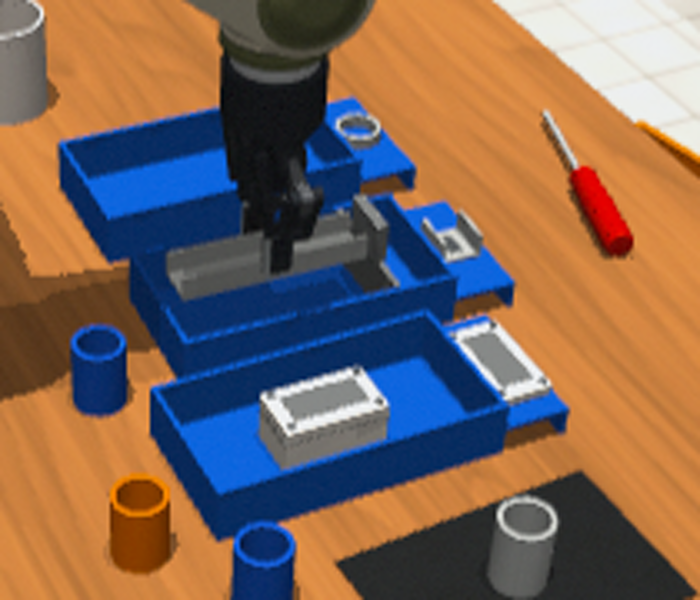

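```bash
python3 -c "
from h import *
import pickle
c=pickle.load(open('side0.pkl','rb'))
r=lambda x,y,z:ray(c,(260+x/3.333,150+y/3.333),z)
print('near wall top L,R',r(183,282,72),r(366,238,72),'bin corner',r(131,254,45),r(183,342,45),'tab near edge top left',r(372,218,79))"
```

```text
near wall top L,R [452.4  54.   72. ] [600.4  46.9  72. ] bin corner [445.1 132.9  45. ] [437.7  21.4  45. ] tab near edge top left [611.8  59.2  79. ]
```

```bash
python3 -m handwheel '[[[0.5,0.02,0,-0.4,0],[0.5,0,0,-0.3,0],[0.5,0,0,-0.2,0],[0.5,0,0,-0.04,0],[0.5,0,0,0,0],[0.5,0,0,-0.04,0],[0.5,0,0,0,0]]]';python3 -m handwheel '[[[-0.2,0,0,0,0],[-0.2,0,0,0,0],[-0.2,0,0,0,0],[-0.2,0,0,0,0],[-0.2,0,0,0.3,0],[-0.2,0,0,0.7,0],[-0.2,0,0,0.8,0],[-0.2,0,0,0.5,0],[-0.2,0,0,0,0]]]'
```

```text
time_s: 17.3
eef_pos: [529.2, 71.1, 10.8]
ee_rot: [0.001, 0.027, 1.0, -0.0]
force: [-0.3, -0.3, 2.6]
grip_width: 0.391
grip_force: 61.3
time_s: 18.2
eef_pos: [530.1, 71.0, 128.3]
ee_rot: [0.003, 0.027, 1.0, -0.0]
force: [-0.0, -0.4, -0.5]
grip_width: 0.595
grip_force: 0.0
```

```bash
python3 -m handwheel '[[[-0.4,0.08,-0.9,0,0],[-0.4,0.08,-0.9,0,0],[-0.4,0.08,-0.9,0,0],[-0.4,0.08,-0.9,0,0],[-0.4,0.08,-0.9,0,0],[-0.4,0.08,-0.9,0,0],[-0.4,0.08,-0.84,0,0],[-0.4,0,0,0,0],[-0.4,0,0,0,0],[-0.4,0,0,0,0]]]'; python3 -c "
from h import *
c=snap('side','s6.png');im=c['img']
cv2.imwrite('pics/c6.png',cv2.resize(im[170:350,270:480],(700,600),interpolation=cv2.INTER_CUBIC))
print((proj(c,(557.6,-241,58))-(270,170))*3.333)"
```

```text
time_s: 19.2
eef_pos: [556.2, -239.8, 124.1]
ee_rot: [-0.001, 0.026, 1.0, 0.0]
force: [0.4, 1.0, -0.5]
grip_width: 0.702
grip_force: 0.0
[489.951  450.6216]
```

View pics/c6.png

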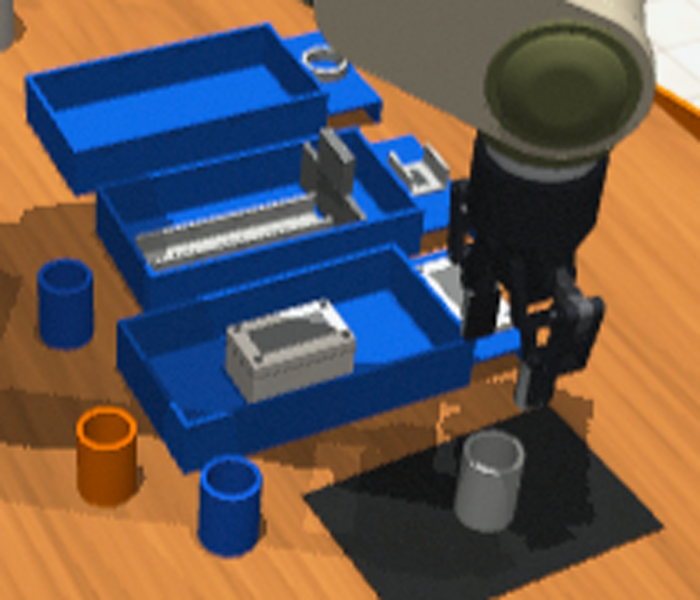

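The channel lies flat in front of the divider (crop (245,228)), and the coupling is where I left it (490,452). Picking it up.

```bash
python3 -m handwheel '[[[-0.4,0.03,-0.02,-0.7,0],[-0.4,0,0,-0.7,0],[-0.4,0,0,-0.4,0],[-0.4,0,0,-0.12,0],[-0.4,0,0,0,0],[0.4,0,0,0,0],[0.4,0,0,0,0],[0.4,0,0,0,0],[0.4,0,0,0,0],[0.4,0,0,0,0]]]' 60;  python3 -m handwheel '[[[0.4,0,0,0.4,0],[0.4,0,0,0.8,0],[0.4,0,0,0.8,0],[0.4,0,0,0.3,0],[0.4,0,0,0,0],[0.4,0,0,0,0]]]'
```

```text
time_s: 20.25
eef_pos: [558.8, -242.2, 30.7]
ee_rot: [0.001, 0.026, 1.0, -0.001]
force: [-1.0, 1.7, 6.3]
grip_width: 0.451
grip_force: 60.5
time_s: 20.85
eef_pos: [557.6, -241.7, 143.1]
ee_rot: [-0.0, 0.027, 1.0, 0.0]
force: [-0.4, -0.2, -2.7]
grip_width: 0.451
grip_force: 60.8
```

```bash
python3 -m handwheel '[[[0.4,0,0.6,0,0],[0.4,0,0.9,0,0],[0.4,0,0.9,0,0],[0.4,0,0.9,0,0],[0.4,0,0.9,0,0],[0.4,0,0.9,0,0],[0.4,0,0.9,0,0],[0.4,0,0.9,0,0],[0.4,0,0.9,0,0],[0.4,0,0.9,0,0]]]';  python3 -m handwheel '[[[0.4,-0.08,0.8,0,0],[0.4,0,0,0,0],[0.4,0,0,0,0],[0.4,0,0,0,0]]]'
```

```text
time_s: 21.85
eef_pos: [556.9, 194.8, 142.0]
ee_rot: [-0.001, 0.027, 1.0, -0.0]
force: [0.7, -0.6, -2.3]
grip_width: 0.448
grip_force: 60.9
time_s: 22.25
eef_pos: [553.8, 232.1, 142.8]
ee_rot: [-0.001, 0.027, 1.0, -0.0]
force: [-0.0, -0.1, -2.1]
grip_width: 0.448
grip_force: 61.0
```

```bash
python3 -m handwheel '[[[0.4,0,0,-0.7,0],[0.4,0,0,-0.7,0],[0.4,0,0,-0.5,0],[0.4,0,0,-0.26,0],[0.4,0,0,0,0],[0.4,0,0,0,0]]]';  python3 -m handwheel '[[[0.4,0,0,-0.04,0],[0.4,0,0,-0.02,0],[0.4,0,0,0,0]]]'
```

```text
time_s: 22.85
eef_pos: [554.7, 232.7, 36.9]
ee_rot: [0.001, 0.027, 1.0, 0.0]
force: [0.9, 0.4, -0.9]
grip_width: 0.448
grip_force: 61.1
time_s: 23.15
eef_pos: [554.1, 233.1, 33.3]
ee_rot: [0.0, 0.027, 1.0, 0.0]
force: [-0.5, 0.7, -2.7]
grip_width: 0.448
grip_force: 61.1
```

Force still shows the hanging weight; I'll lower until it touches.

```bash
python3 -m handwheel '[[[0.4,0,0,-0.03,0],[0.4,0,0,0,0],[0.4,0,0,0,0]]]'; python3 -m handwheel '[[[0.4,0,0,-0.03,0],[0.4,0,0,0,0],[0.4,0,0,0,0]]]'
```

```text
time_s: 23.45
eef_pos: [554.2, 233.2, 31.7]
ee_rot: [0.0, 0.027, 1.0, 0.0]
force: [-0.1, -0.5, 3.4]
grip_width: 0.453
grip_force: 61.3
time_s: 23.75
eef_pos: [554.3, 233.2, 31.6]
ee_rot: [0.001, 0.026, 1.0, 0.0]
force: [-5.3, -0.9, 14.3]
grip_width: 0.445
grip_force: 62.6
```

Touching; back off slightly, release, retreat, and look.

```bash
python3 -m handwheel '[[[0.4,0,0,0.03,0],[0.4,0,0,0,0],[-0.4,0,0,0,0],[-0.4,0,0,0,0],[-0.4,0,0,0,0],[-0.4,0,0,0,0]]]'; python3 -m handwheel '[[[-0.4,0,0,0.4,0],[-0.4,0,0,0.8,0],[-0.4,0,0,0.8,0],[-0.4,0,0,0.8,0],[-0.4,-0.5,0,0.4,0],[-0.4,-0.9,0,0,0],[-0.4,-0.9,0,0,0],[-0.4,-0.9,0,0,0],[-0.4,0,0,0,0],[-0.4,0,0,0,0]]]'; python3 -c "
from h import *
s=snap('side','s7.png')['img'];t=snap('top','t7.png')['img']
cv2.imwrite('pics/c7.png',np.hstack([cv2.resize(s[150:330,230:410],(400,400)),cv2.resize(t[140:300,190:350],(400,400))]))"
```

```text
time_s: 24.35
eef_pos: [553.9, 233.0, 31.1]
ee_rot: [-0.0, 0.027, 1.0, -0.0]
force: [0.2, 0.1, -0.4]
grip_width: 0.697
grip_force: 0.0
time_s: 25.35
eef_pos: [393.9, 233.2, 191.8]
ee_rot: [0.001, 0.026, 1.0, 0.0]
force: [1.2, -0.5, 0.3]
grip_width: 0.701
grip_force: 0.0
```

View pics/c7.png

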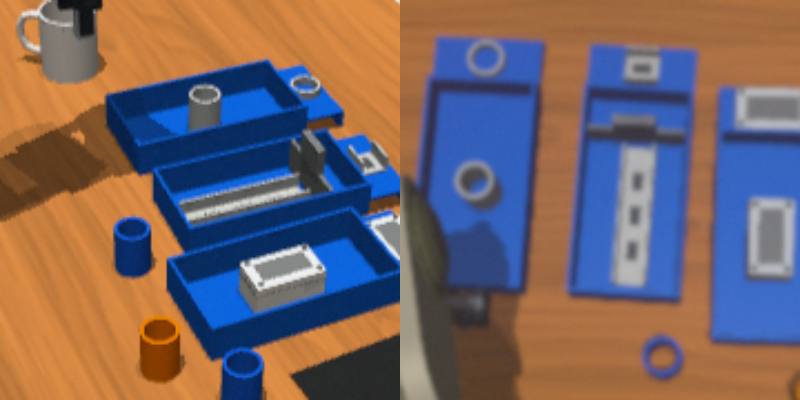

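Both views show the coupling upright in its bin (side crop (204,107)), the channel flat in front of the divider (245,200) and the box lid up (282,275). The mug is untouched, so I'm handing in.

```bash
python3 -c "
from rig import ctrl
print(ctrl.finish_job())"
```

```text
the job is handed in; nothing more can be done
None
```

The job is handed in at about 25 s of robot time: the final pictures show the channel flat in front of the slid-back divider, the coupling (parked on the mat on the way) upright, and the junction box lid up, each in its own bin; I touched neither the mug nor the meter.

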